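Stand a compressor piston rod in its assembly fork

ROBOT

A 6-joint arm with a two-finger parallel gripper is mounted at the origin on the work surface. World frame = base frame: x ahead of the robot, y to its left, z up, the work surface at z = 0. Lengths are in m, angles in rad, forces in N, time in s.
With the tool pointing down it reaches from about 0.375 to 0.975 m from the base axis. Payload 3.8 kg.
Tool frame: the origin (TCP) lies midway between the tips of the shut fingers; the grasp point (between the pads) lies 19 mm behind it; z points along the fingers, y is the line along which they close (so a half turn about z gives the same grasp; the last joint's range is limited). The gripper opens to 85 mm and grips with 20 to 120 N. Pads are 22 mm wide; open, the fingers measure 114 mm over their backs; the gripper's body (76 mm by 85 mm) begins 54 mm behind the grasp point. The pads swing forward as they close: fully open they stand 13 mm farther back than shut.
Start: joints at [1.25, 0.264, 1.604, -0, 1.274, -0.037], TCP at [0.189, 0.648, 0.231] pointing down, gripper open.
Joint ranges: [-2.63, 2.63], [-0.94, 2.18], [0.31, 2.57], [-1.31, 4.45], [0, 2.66], [-2.55, 2.55]. Speed limits (rad/s): [2.57, 2.57, 3.14, 3.14, 3.14, 3.14].

INTERFACE

Orientations are given as a rotation vector (axis times angle).
In Python, from workcell import * gives the robot as it stands. The module is installed in compiled form; this text tells all that it offers.
- The arm moves only by the tool apply_moves, never from a script. Its arguments are lists of equal length, an entry for each row: "fingers": the opening, from 0 (shut) to 1 (fully open); "travel": the shift along the tool's x, y, z normalised to -1 to 1, where 1 is 0.05 m, a list of three; "rotation": the turn, a rotation vector about the tool's x, y, z normalised to -1 to 1, where 1 is 6 degrees, a list of three. In form: {"fingers": [fingers, ...], "travel": [[dx, dy, dz], ...], "rotation": [[ax, ay, az], ...]}. A call has 1 to 12 rows; each row shifts and turns the commanded pose from where the row before left it, along the tool's axes as they then stand; what a row does not reach is not made up. A row lasts 1/10 s, in which the tool goes at most 50 mm and 8.59 degrees, less where a joint would pass 70% of its speed; a pose out of reach is approached as far as the arm can. A call with a number of a shift or a turn outside -1 to 1 is refused whole. A call with a gripper value outside its range is refused whole. The fingers move at their own pace and stop on an object; "newtons" is the grip in N (left out, the last holds). Time passes only in rows, so rows that do not move let the fingers close. It gives the time, the measured TCP pose, the force, the opening and the grip force at its end, in the units of the state.
- read_state(): the state, without advancing time (a new reading comes with each control period).
- read_camera(name): name is "scene" or "top" or "wrist"; returns a dict with "image" (420x560x3 uint8, red, green, blue), "fx", "fy", "cx", "cy" (pixels), "k1" (the pictures are not rectified: a ray, as slopes to the right and down, at radius r is drawn at 1 + k1 r^2 times it, then the intrinsics apply), "extrinsics" (4x4, takes a point from world to camera coordinates). Camera axes: x right, y down, z forward; pixel columns grow to the right and rows downward; lengths in m; the calibration is good to about 2 mm. A picture is of the moment at which its call begins. There is no depth.
- finish_job(): hands the job in; it is judged then, once.
Trained networks look in the newest picture that a camera, given by its name, has taken for a name from the list of things; names that differ only in an ending like _2 or _b are one class to them, and where a whole thing is asked for, a point or a joint stands for the part that bears it (a point fixed in the world has none). Each returns a list of dicts, best first, with "p" (0 to 1); they miss things now and then, are a little off and sometimes report something else, mostly with a low value. They report only what shows in the picture. A call takes as long as a camera call.
- regions_of(camera, name): "mask" (420x560 bool, what is visible of it) and "bbox" ([left, top, width, height] in pixels, round what is visible of it).
- tip_of(camera, name): "location" ([column, row] in pixels: a listed point, or the origin of a listed thing).
The state is a dict: "time": time; "q": joint angles; "joint_vel": joint speeds; "joint_torque": joint torques, N m; "tool_pos": TCP position; "tcp_rot": TCP orientation; "wrist_force": force on the tool from outside, world axes, zero at the start; "torque": the same for the moment, N m; "width": opening from 0.0 (shut) to 1.0 (fully open); "grip_force": force on a finger pad.
Only numpy, scipy, OpenCV 4.12 (cv2) and the standard library are available. Lean on these libraries where they do the work, as an engineer would, in place of code of your own. Each camera call takes 0.05 s, during which the arm holds its last target. There are 200 camera calls.

TASK

A piston on its connecting rod is pivoted on a hand carrier and has flopped over to one side. Take the carrier by its upright fin, lift it just clear of the bench where it stands, bring the rod upright by tilting the carrier and hold it balanced upright in the air for at least four seconds; only then carry it, upright all the way, to the assembly stand, slide the rod between the two prongs of the fork from their open end and set the carrier down gently on the bed below, in line with the stand. Let go and back away; do not touch the rod or piston with the gripper, and leave everything else on the bench alone.

Things in the scene. Friction and masses are not known exactly. Their poses are not given: they have to be found in the camera images.
- carrier: Loose hand carrier, 0.5 kg without the rod. Origin on the underside, straight below the rod's pivot; x from fin to rod, z up. Steel foot plate 290 x 100 x 10 mm, x = -240 to +50 mm. Counterweight 50 x 80 mm at x = -210, up to z = 44 mm. Pivot axis along x at z = 45 mm between two cheeks (x = +-19 mm, up to z = 60). Centre of mass with the rod: x = -90 mm.
- fin (a point): Where to grip: a point in the carrier's upright flat aluminium fin, at x = -115, y = 0, z = 75 mm of the carrier, 20 mm below the fin's top edge; axes as the carrier. The fin is 50 mm long (x), 12 mm thick (y), from z = 10 to 95 mm. Close the fingers along the carrier's y.
- rod (a joint): Angle of the rod to the carrier about the carrier's +x (positive: piston towards -y), 0 = square to the plate, stops at +-0.28 rad; starts on the + stop. A rubber bush centres it (0.26 N m/rad) and damps it (0.06 N m s/rad) relative to the carrier. Gravity (0.364 N m/rad) is stronger: the rod falls from upright, time constant 0.65 s; tilting the carrier about x against the lean rights it.
- crown (a point): Centre of the piston's flat top, 200 mm from the pivot along the rod; z points along the rod (vertical = rod upright), x as the carrier's. Aluminium piston 50 mm across, 45 mm high, on a round steel rod 14 mm thick. Rod with piston: 0.30 kg (may differ by 7 percent), centre of mass 124 mm from the pivot, inertia about the pivot 0.0062 kg m2.
- neck (a point): Point on the rod's centre line 120 mm from the pivot, which must end between the prongs of the fork. Axes as crown. To balance the rod by tilting the carrier takes about 0.4 rad of carrier tilt the other way per rad of lean just to stop its fall, more to right it.
- stand: Painted assembly stand fixed to the bench. Origin on the bench, straight below the place of the rod; z up, x away from the fork's open end, so the rod enters moving along +x. Bed 350 x 140 mm, x = -250 to +100 mm, y = +-70 mm, flat top at z = 30 mm. Post 20 x 70 mm at x = 85 mm, up to z = 205 mm.
- fork (a point): Middle of the fork, at x = 0, y = 0, z = 195 mm of the stand, axes as the stand. Two level round steel prongs 10 mm thick along x at y = +-25 mm (clear gap 40 mm), from the post at x = +85 to x = -30 mm, then flaring to y = +-35 mm at x = -52 mm. With the carrier's origin on bed and the rod upright, the neck is here.
- bed (a point): Point on the bed's flat top at x = 0, y = 0, z = 30 mm of the stand, where the carrier's origin belongs, carrier x along the stand's x. Axes as the stand.
- wrench: Bystander: loose steel open-end wrench, 160 mm long, lying between carrier and stand, under 20 mm high.
- bearing: Bystander: loose steel ring 52 mm across, 16 mm high.
- hammer: Bystander: loose hammer, 260 mm long, under 50 mm high, at the right.
- screwdriver: Bystander: loose screwdriver, 160 mm long, under 40 mm high, at the left.
- tin: Bystander: loose tin 64 mm across, 90 mm high, on the far side.
- bin: Bystander: loose blue open bin 160 x 110 x 70 mm, at the left.
- bush: Bystander: loose green plastic bush 44 mm across, 45 mm high, at the left.

How it is judged:
On the way, in this order (a step that is already met when the one before it is completed fails the run):
1. the carrier is clear of the bench and the rod balanced within 0.1 rad of upright for 4 s, away from the stand (height (world z) of carrier above 0.02 m and angle between crown's own z axis and vertical below 0.1 rad and contact force between carrier and stand below 0.1 N and contact force between carrier and the fingers above 1 N and horizontal distance between carrier and stand above 0.15 m), for 4 s.
2. the rod is between the prongs of the fork, with the carrier still in the air (x of neck in the frame of fork between -0.03 and 0.04 m and y of neck in the frame of fork between -0.022 and 0.022 m and z of carrier in the frame of bed above 0.004 m and angle between crown's own z axis and vertical below 0.2 rad), for 0.1 s.
At the end, for the whole second after the job is handed in: The carrier released, at rest and flat on the bed, within 35 mm of the bed point and 0.15 rad of the stand's x; the neck between the prongs (22 mm sideways, -30 to +40 mm along), the rod leaning under 0.25 rad; bystanders within 30 mm of their places (x of neck in the frame of fork between -0.03 and 0.04 m and y of neck in the frame of fork between -0.022 and 0.022 m and z of carrier in the frame of bed between -0.006 and 0.006 m and angle between carrier's own z axis and vertical below 0.05 rad and angle between the x axis of carrier and the x axis of stand, either way round below 0.15 rad and horizontal distance between carrier and bed below 0.035 m and angle between crown's own z axis and vertical below 0.25 rad and linear speed of carrier below 0.03 m/s and distance of each of wrench, bearing, hammer, screwdriver, tin, bin, bush from where it was at the start of the episode below 0.03 m); the robot touches nothing.
It fails at once if the rod leans more than 0.2 rad once the carrier is over 150 mm from where it first stood (distance of carrier from where it was at the start of the episode above 0.15 m and angle between crown's own z axis and vertical above 0.2 rad and horizontal distance between neck and fork above 0.08 m).
It fails at once if the carrier tips over 0.5 rad (angle between carrier's own z axis and vertical above 0.5 rad).
It fails at once if the gripper or arm touches the rod or piston (contact force between any of the arm, the fingers and rod above 0.5 N).
It fails at once if the carrier is slammed or pressed on the stand with over 50 N (contact force between carrier and stand above 50 N).
It fails at once if a bystander is pushed more than 30 mm (distance of any of wrench, bearing, hammer, screwdriver, tin, bin, bush from where it was at the start of the episode above 0.03 m).
It also fails if it takes over 72 s, if anything falls off the work surface, if the arm or the gripper's body presses on something with over 40 N, if the wrist force passes 120 N, or if a joint passes its speed limit or range.

## Working session

There is one attempt and no reset: what is moved stays moved. The work goes in short steps, Python scripts to look and compute and a tool call to move; the robot and the scene stay as the last step left them, time stands still between calls to the robot, and variables do not carry over. Pictures are saved under pics/ and viewed, at most 10 in all, crops included, and the job is handed in when it is done.

Besides the shell and the picture viewer there is one more tool, called after ">>>" as name(argument=value, ...) on one line, values as JSON. apply_moves: Moves the arm, as the interface text tells. Scaled input: -1 to 1 covers 0.05 m each way for a shift and 6 degrees each way for a turn. Its arguments: {"type":"object","properties":{"fingers":{"type":"array","items":{"type":"number"}},"travel":{"type":"array","items":{"type":"array","items":{"type":"number"}}},"rotation":{"type":"array","items":{"type":"array","items":{"type":"number"}}},"newtons":{"type":"number"}},"required":["fingers","travel","rotation"]}

```bash
mkdir -p pics; cat > h.py <<'E'
from workcell import *
import numpy as np, cv2
from scipy.spatial.transform import Rotation as R
from scipy.optimize import least_squares
def proj(c,P):
    P=np.atleast_2d(P); E=np.array(c["extrinsics"]); q=P@E[:3,:3].T+E[:3,3]
    s=q[:,:2]/q[:,2:]; s=s*(1+c["k1"]*(s**2).sum(1,keepdims=True))
    return s*[c["fx"],c["fy"]]+[c["cx"],c["cy"]]
def ray(c,uv):
    d=(np.array(uv)-[c["cx"],c["cy"]])/[c["fx"],c["fy"]]; s=d.copy()
    for _ in range(20): s=d/(1+c["k1"]*(s@s))
    E=np.array(c["extrinsics"]); o=-E[:3,:3].T@E[:3,3]; v=E[:3,:3].T@np.r_[s,1]
    return o,v/np.linalg.norm(v)
def atz(c,uv,z):
    o,v=ray(c,uv); return o+v*(z-o[2])/v[2]
def save(c,n): cv2.imwrite("pics/"+n+".png",c["image"][:,:,::-1])
E
cat > a.py <<'E'
from h import *
for n in ["scene","top"]:
    c=read_camera(n); save(c,n+"0")
    o,v=ray(c,[280,210]); print(n,o.round(3),v.round(3))
    for t in ["carrier","fin","crown","neck","stand","fork","bed"]:
        for d in tip_of(n,t)[:2]: print(t,np.round(d["location"],1),round(d["p"],2))
s=read_state();print(s)
E
python3 a.py; python3 -c "
import cv2;import numpy as np
a=[cv2.imread('pics/%s0.png'%n) for n in('scene','top')]
"
```

```text
scene [0.986 0.589 1.356] [-0.284 -0.411 -0.866]
carrier [254.7 251.8] 0.67
carrier [317.9 274.2] 0.57
fin [353.4 245.9] 0.97
fin [362.9 347.4] 0.73
crown [313.1 226.5] 0.85
crown [307.9 214.9] 0.49
neck [310.9 243.2] 0.83
stand [242.2 182.2] 0.66
fork [241.7 151.6] 0.73
bed [240.5 182.6] 0.59
bed [242.  182.1] 0.57
top [0.511 0.061 1.659] [ 0.076 -0.004 -0.997]
carrier [349.5 222.8] 0.73
carrier [246.2 224.3] 0.58
fin [234.  256.3] 0.59
crown [252.8 224. ] 0.53
neck [244.3 227.8] 0.81
neck [143.3 248.3] 0.7
stand [350.2 224.4] 0.76
fork [357.4 219.4] 0.96
bed [348.2 222.6] 0.59
{'time': 0.8, 'q': array([ 1.25011323e+00,  2.63831015e-01,  1.60399214e+00, -1.02413565e-05,
        1.27368941e+00, -3.69323067e-02]), 'joint_vel': array([ 0.00065394,  0.00093976, -0.00067798,  0.00015123,  0.00133817,
        0.00139563]), 'joint_torque': array([ 5.23546441e-04, -5.14980984e+01, -3.67698491e+01,  1.15906223e-04,
        4.72748015e-04, -2.65116807e-05]), 'tool_pos': array([0.18899912, 0.64800424, 0.23133051]), 'tcp_rot': array([4.44212899e-01, 3.11000470e+00, 1.21060938e-04]), 'wrist_force': array([-0.40704913,  0.4325259 ,  1.19506481]), 'torque': array([0.0242789 , 0.04595297, 0.02544707]), 'grip_force': 0.0, 'width': 0.9999326549647439}
```

View pics/scene0.png

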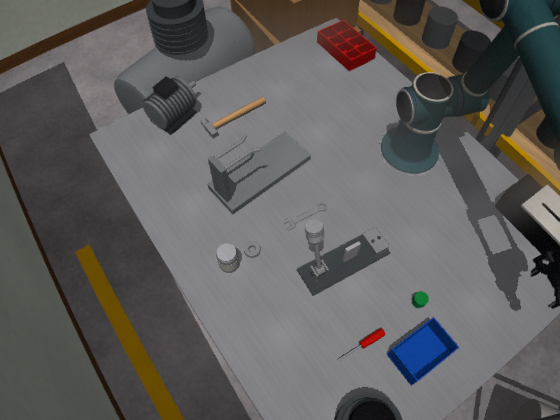

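View pics/top0.png

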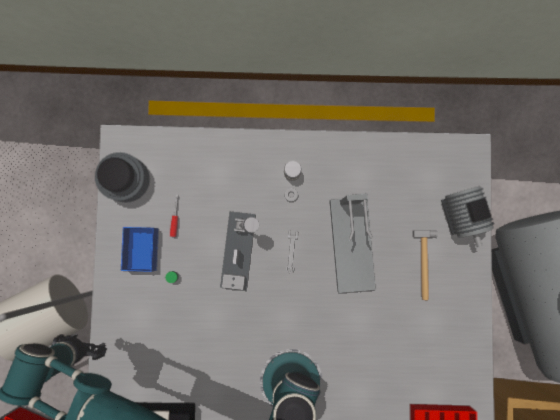

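The scene view shows the carrier (345,265), piston (315,230) and stand (255,175). In the top view the carrier is at (238,250) with the piston leaning right, towards −y. The stand is at (352,245), open end towards the robot. Next I'll fit box models to the masks.

```bash
cat > fit.py <<'E'
from h import *
def box(x0,x1,y0,y1,z0,z1): return np.array([[x,y,z] for x in(x0,x1) for y in(y0,y1) for z in(z0,z1)])/1e3
def cyl(r,z0,z1):
    a=np.linspace(0,2*np.pi,17)[:-1]; return np.array([[r*np.cos(t),r*np.sin(t),z] for t in a for z in(z0,z1)])/1e3
def carrier(): return [box(-240,50,-50,50,0,10),box(-235,-185,-40,40,0,44),box(-140,-90,-6,6,10,95),box(-23,-15,-15,15,0,60),box(15,23,-15,15,0,60)]
def rodp(a):
    Rx=R.from_rotvec([a,0,0]).as_matrix(); return [p@Rx.T+[0,0,.045] for p in (cyl(7,0,160),cyl(25,155,200))]
def stand():
    L=[box(-250,100,-70,70,0,30),box(75,95,-35,35,0,205)]
    for s in(1,-1): L+=[box(-30,85,s*25-5,s*25+5,190,200),np.r_[box(-31,-30,s*25-5,s*25+5,190,200),box(-52,-51,s*35-5,s*35+5,190,200)]]
    return L
S=4
def render(c,parts,p):
    Rz=R.from_rotvec([0,0,p[2]]).as_matrix(); m=np.zeros((420*S,560*S),np.uint8)
    for q in parts:
        h=cv2.convexHull(((proj(c,q@Rz.T+[p[0],p[1],0])+.5)*S-.5).astype(np.float32)); cv2.fillConvexPoly(m,np.round(h*16).astype(np.int32),255,shift=4)
    return cv2.resize(m,(560,420),interpolation=cv2.INTER_AREA)/255.
def fit(obs,parts,p0):
    from scipy.optimize import minimize
    f=lambda p:sum(np.abs(render(c,parts,p)-m).sum()/m.sum() for c,m in obs)
    best=None
    for k in (0.03,0.008):
        sim=np.array([p0]+[np.array(p0)+d for d in np.diag([k,k,k*4])])
        r=minimize(f,p0,method="Nelder-Mead",options=dict(initial_simplex=sim,xatol=1e-4,fatol=1e-4)); p0=r.x
    return r.x,r.fun
if __name__=="__main__":
    oc,os_=[],[]
    for n in("scene","top"):
        c=read_camera(n)
        get=lambda t:regions_of(n,t)
        for t in("carrier","rod","stand"):
            print(n,t,[(round(d["p"],2),d["bbox"],int(d["mask"].sum())) for d in get(t)[:3]])
        m=get("carrier")[0]["mask"]|get("rod")[0]["mask"]; oc.append((c,m.astype(float)))
        os_.append((c,get("stand")[0]["mask"].astype(float)))
        np.savez("m_"+n,c=m,s=os_[-1][1])
    p=fit(oc,carrier()+rodp(.28),[.52,.22,0]); print("carrier",p)
    for o in oc: print(fit([o],carrier()+rodp(.28),p[0]))
    q=fit(os_,stand(),[.52,-.2,0]); print("stand",q)
    for o in os_: print(fit([o],stand(),q[0]))
    for t,pp,parts,ob in(("c",p[0],carrier()+rodp(.28),oc),("s",q[0],stand(),os_)):
        for i,(c,m) in enumerate(ob):
            np.save(f"r_{t}{i}",render(c,parts,pp))
    v=[]
    for i,(n,b) in enumerate((("scene",(190,120)),("top",(200,180)))):
        im=oc[i][0]["image"][:,:,::-1].copy()
        im=cv2.resize(im,None,fx=3,fy=3)
        for t in"cs":
            r=cv2.resize(np.load(f"r_{t}{i}.npy"),None,fx=3,fy=3); cs,_=cv2.findContours((r>.5).astype(np.uint8),0,1); cv2.drawContours(im,cs,-1,(0,0,255),1)
        x,y=b; v.append(im[y*3:y*3+520,x*3:x*3+620] if i==0 else im[y*3:y*3+520,x*3:x*3+620])
    cv2.imwrite("pics/fit.png",cv2.resize(np.vstack(v),None,fx=.57,fy=.57,interpolation=cv2.INTER_AREA))
E
python3 fit.py
```

```text
scene carrier [(0.7, [245.6, 240.4, 14.9, 15.1], 189), (0.67, [295.6, 220.3, 92.0, 72.7], 3191)]
scene rod [(0.79, [305.5, 221.7, 19.0, 51.4], 586)]
scene stand [(0.63, [207.0, 132.6, 106.9, 79.4], 4356)]
top carrier [(0.8, [223.1, 208.2, 35.5, 85.2], 2087), (0.33, [332.8, 195.7, 44.4, 98.2], 3655), (0.33, [286.1, 188.3, 10.2, 14.8], 119)]
top rod [(0.81, [234.3, 218.3, 24.6, 13.9], 280)]
top stand [(0.72, [332.0, 193.8, 43.8, 102.2], 3675)]
carrier (array([ 0.57486712,  0.2043795 , -0.07583938]), np.float64(3.876709934291982))
(array([0.51826058, 0.1700517 , 1.26860256]), np.float64(2.896333965844402))
(array([ 0.57376931,  0.20220504, -0.09713002]), np.float64(0.031142088942600447))
stand (array([ 0.58840894, -0.21053397,  0.10518941]), np.float64(0.07120389606715045))
(array([ 0.58913539, -0.20992583,  0.10635457]), np.float64(0.04180395757935865))
(array([ 0.58749267, -0.21106216,  0.10471958]), np.float64(0.026004001600640255))
```

```bash
sed -i 's/m=get("carrier")\[0\]\["mask"\]/m=max(get("carrier")[:2],key=lambda d:abs(d["mask"].sum()-2600)<700)["mask"]/' fit.py; python3 fit.py
```

```text
scene carrier [(0.78, [295.2, 218.6, 97.5, 75.0], 3220), (0.55, [210.5, 131.2, 100.1, 78.1], 4255)]
scene rod [(0.72, [305.3, 220.4, 17.2, 51.0], 514)]
scene stand [(0.68, [205.7, 132.9, 106.0, 79.3], 4246), (0.67, [296.4, 218.9, 91.6, 76.0], 3396)]
top carrier [(0.95, [221.5, 210.6, 38.6, 83.3], 2150)]
top rod [(0.66, [236.5, 215.9, 21.4, 16.5], 248)]
top stand [(0.93, [332.4, 195.0, 42.7, 100.4], 3565)]
carrier (array([ 0.57529607,  0.20415843, -0.08518611]), np.float64(0.09592648477212923))
(array([ 0.5765446 ,  0.20502302, -0.08512135]), np.float64(0.050542106314585104))
(array([ 0.57316102,  0.20386703, -0.08612313]), np.float64(0.03328955768353853))
stand (array([ 0.58868668, -0.21014485,  0.10472253]), np.float64(0.0995384227514137))
(array([ 0.58869958, -0.2101267 ,  0.10479202]), np.float64(0.050459486667959685))
(array([ 0.58680041, -0.21082934,  0.10379376]), np.float64(0.04543629513516487))
```

View pics/fit.png

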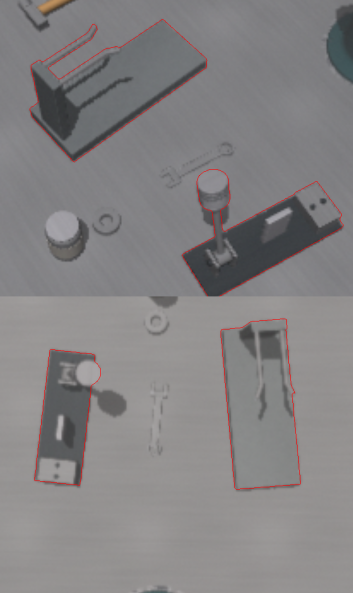

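Both fits are good: carrier at (0.575, 0.204, yaw −0.085) and stand at (0.588, −0.210, yaw 0.105). I'm moving towards the fin now.

>>> apply_moves(fingers=[1,1,1,1,1,1,1,1,1,1,1,1], travel=[[0,0,0],[0,0,0],[-0.3,-0.4,0],[-0.5,-0.67,0],[-0.6,-0.8,0],[-0.6,-0.8,0],[-0.6,-0.8,0],[-0.6,-0.8,0],[-0.6,-0.8,0],[-0.6,-0.8,0],[-0.6,-0.8,0],[-0.5,-0.67,0]], rotation=[[0,0,-0.93],[0,0,-0.93],[0,0,0],[0,0,0],[0,0,0],[0,0,0],[0,0,0],[0,0,0],[0,0,0],[0,0,0],[0,0,0],[0,0,0]])

```text
time: 3.4
tool_pos: [0.4313, 0.2558, 0.2317]
tcp_rot: [0.141, 3.137, 0.0]
wrist_force: [0.1, 0.2, 0.5]
width: 1.004
grip_force: 0.0
```

```bash
cat > go.py <<'E'
from h import *
import sys
# desired TCP: x y z heading
t=np.array(eval(sys.argv[1])); s=read_state()
M=R.from_rotvec(s["tcp_rot"]).as_matrix()
h=np.arctan2(M[1,0],M[0,0])
print("t",s["time"],"tcp",s["tool_pos"].round(4),"R",M.round(3).tolist(),"head",round(h,4),"F",s["wrist_force"].round(2),s["torque"].round(3),"w",round(s["width"],3),s["grip_force"])
print("tool-delta/0.05:",(M.T@(t[:3]-s["tool_pos"])/.05).round(3),"yaw units",round(-np.degrees((t[3]-h+np.pi)%(2*np.pi)-np.pi)/6,3))
E
python3 go.py "[.4604,.2141,.056,3.0566]"
```

```text
t 3.4 tcp [0.4313 0.2558 0.2317] R [[-0.996, 0.09, 0.001], [0.09, 0.996, 0.0], [-0.001, 0.0, -1.0]] head 3.052 F [0.12 0.15 0.49] [-0.035  0.001 -0.037] w 1.004 0.0
tool-delta/0.05: [-0.652 -0.779  3.514] yaw units -0.044
```

>>> apply_moves(fingers=[1,1,1,1,1], travel=[[-0.35,-0.4,0],[-0.3,-0.38,0.4],[0,0,0.7],[0,0,0.7],[0,0,0.2]], rotation=[[0,0,-0.04],[0,0,0],[0,0,0],[0,0,0],[0,0,0]])

```text
time: 3.9
tool_pos: [0.4565, 0.2147, 0.1275]
tcp_rot: [-0.134, -3.132, 0.005]
wrist_force: [-0.9, -0.4, -0.0]
width: 1.004
grip_force: 0.0
```

```bash
python3 go.py "[.4604,.2141,.056,3.0566]"; python3 - <<'E'
from h import *
c=read_camera("wrist"); save(c,"w1")
for d in regions_of("wrist","carrier")[:2]: print(d["p"],d["bbox"])
for d in tip_of("wrist","fin"): print(d["p"],d["location"],atz(c,d["location"],.075))
Rz=R.from_rotvec([0,0,-.0852]).as_matrix()
im=c["image"][:,:,::-1].copy()
for x in(-140,-90):
  for y in(-6,6):
    u=proj(c,Rz@np.array([x/1e3,y/1e3,.095])+[.5753,.2042,0])[0]; cv2.circle(im,tuple(int(v) for v in u.round()),2,(0,0,255),-1)
cv2.imwrite("pics/w1.png",im)
E
```

```text
t 3.9 tcp [0.4565 0.2147 0.1275] R [[-0.996, 0.086, -0.006], [0.086, 0.996, -0.003], [0.006, -0.003, -1.0]] head 3.0559 F [-0.94 -0.37 -0.03] [-0.013  0.01   0.023] w 1.004 0.0
tool-delta/0.05: [-8.700e-02 -1.000e-03  1.429e+00] yaw units -0.007
0.79 [279.7, 237.9] [0.45878649 0.21368097 0.075     ]
0.74 [523.6, 325.5] [0.54442119 0.38723703 0.075     ]
```

View pics/w1.png

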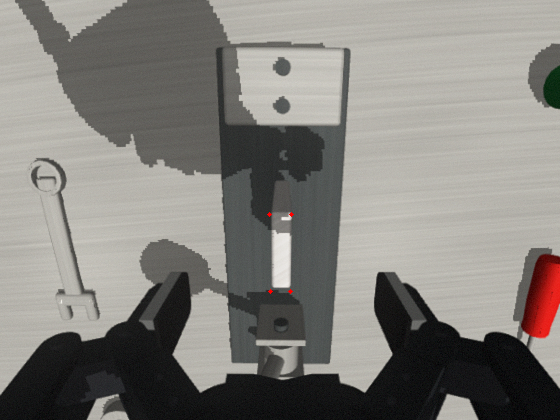

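The wrist view shows the fin at (281,250). The fit's corner dots agree within 2 px, and the fingers straddle the fin. I'll descend and grip.

>>> apply_moves(fingers=[1,1,1,1,0.3,0,0,0,0,0], travel=[[0,0,0.4],[0,0,0.5],[0,0,0.4],[0,0,0.12],[0,0,0],[0,0,0],[0,0,0],[0,0,0],[0,0,0],[0,0,0]], rotation=[[0,0,0],[0,0,0],[0,0,0],[0,0,0],[0,0,0],[0,0,0],[0,0,0],[0,0,0],[0,0,0],[0,0,0]], newtons=100)

```text
time: 5.05
tool_pos: [0.4599, 0.2156, 0.0614]
tcp_rot: [0.133, 3.138, -0.002]
wrist_force: [-0.6, -5.4, 6.4]
width: 0.126
grip_force: 99.3
```

```bash
python3 go.py "[.4604,.2141,.056,3.0566]"
```

```text
t 5.05 tcp [0.4599 0.2156 0.0614] R [[-0.996, 0.084, 0.001], [0.084, 0.996, -0.001], [-0.001, -0.001, -1.0]] head 3.0571 F [-0.56 -5.4   6.37] [-0.686  0.182 -0.025] w 0.126 99.29902911186218
tool-delta/0.05: [-0.013 -0.029  0.107] yaw units 0.005
```

>>> apply_moves(fingers=[0,0,0,0,0,0,0], travel=[[0,0,-0.1],[0,0,-0.2],[0,0,-0.3],[0,0,-0.25],[0,0,-0.1],[0,0,0],[0,0,0]], rotation=[[0,0,0],[0,0,0],[0,0,0],[0,0,0],[0,0,0],[0,0,0],[0,0,0]])

```text
time: 5.75
tool_pos: [0.4588, 0.2162, 0.1074]
tcp_rot: [-0.133, -3.138, 0.0]
wrist_force: [0.3, -0.6, -7.0]
width: 0.122
grip_force: 97.9
```

```bash
cat > est.py <<'E'
from fit import *
def pose():
    s=read_state(); M=R.from_rotvec(s["tcp_rot"]).as_matrix()
    C=np.c_[-M[:,0],M[:,1],-M[:,2]]   # carrier axes in world
    o=s["tool_pos"]+C@(np.array([.115,0,-.0614])+OFF)
    return s,C,o,np.arcsin(C[2,1])
OFF=np.zeros(3)
def lean(cam="top"):
    """world lean theta about carrier x from the rod mask"""
    s,C,o,phi=pose(); c=read_camera(cam); d=regions_of(cam,"rod")
    hd=np.arctan2(C[1,0],C[0,0]); p=o+C@[0,0,.045]; Rz=R.from_rotvec([0,0,hd]).as_matrix()
    pr=proj(c,p+[0,0,.18])[0]
    d=[e for e in d if np.hypot(*(np.array(e["bbox"][:2])+np.array(e["bbox"][2:])/2-pr))<40]
    if not d: return s,phi,None,c
    m=d[0]["mask"].astype(float)
    def ren(th):
        A=Rz@R.from_rotvec([th,0,0]).as_matrix(); out=np.zeros((420*S,560*S),np.uint8)
        for q in (cyl(7,20,160),cyl(25,155,200)):
            h=cv2.convexHull(((proj(c,q@A.T+p)+.5)*S-.5).astype(np.float32)); cv2.fillConvexPoly(out,np.round(h*16).astype(np.int32),255,shift=4)
        return cv2.resize(out,(560,420),interpolation=cv2.INTER_AREA)/255.
    ths=np.arange(-.45,.45,.01); e=np.array([np.abs(ren(t)-m).sum() for t in ths])
    i=np.argmin(e); k=slice(max(i-5,0),i+6); f=np.polyfit(ths[k],e[k],2); th=-f[1]/2/f[0]
    return s,phi,(th if abs(th-ths[i])<.03 else ths[i]),c,e.min()/m.sum(),d[0]["p"]
E
python3 - <<'E'
from est import *
for cam in("top","scene"):
    r=lean(cam); print(cam,r[0]["time"],"phi",r[1],"theta",r[2],r[4:],r[0]["torque"],r[0]["wrist_force"],r[0]["tool_pos"])
    save(r[3],"l_"+cam)
s,C,o,phi=pose(); print(C.round(4),o)
mc=max(regions_of("scene","carrier"),key=lambda d:d["p"]); print(mc["bbox"])
E
```

```text
top 5.75 phi -0.00025151463291088965 theta 0.27732951088129454 (np.float64(0.17814302191464823), 0.7) [ 0.11797109  0.19538932 -0.00037657] [ 0.28336998 -0.5657525  -6.97234027] [0.45883621 0.21621138 0.10741977]
scene 5.85 phi -0.0007623795648955244 theta 0.29550274282849226 (np.float64(0.24251898957781312), 0.62) [ 0.15513793  0.20363567 -0.04794159] [-1.24134631  0.32059917 -8.10412022] [0.45848557 0.21602392 0.10692245]
[[ 9.964e-01  8.470e-02  1.500e-03]
 [-8.470e-02  9.964e-01  6.000e-04]
 [-1.400e-03 -7.000e-04  1.000e+00]] [0.57311532 0.20627536 0.0453902 ]
[299.0, 211.0, 95.8, 77.8]
```

```bash
cat > mpc.py <<'E'
import numpy as np, json
from scipy.optimize import least_squares
I,G,K,C,ST,ML=.0062,.364,.26,.06,.28,.0372
LAG=.06; U=np.radians(6); n=10; dt=.1/n
def step(x,cmd,ay=0.):
    th,w,ph=x
    dph=(cmd-ph)/LAG*1.0; ph2=ph+(cmd-ph)*(1-np.exp(-dt/LAG))
    a=(G*np.sin(th)-K*(th-ph)-C*(w-(ph2-ph)/dt)+ML*ay)/I   # ay: acceleration of the pivot along carrier +y
    w=w+a*dt; th=th+w*dt
    if abs(th-ph2)>ST: th=ph2+ST*np.sign(th-ph2); w=(ph2-ph)/dt
    return [th,w,ph2]
def run(x,c0,rows,ays=None,hist=None):
    """rows: tilt commands in units (+ = carrier +x tilt)"""
    c=c0
    for i,r in enumerate(rows):
        for k in range(n):
            x=step(x,c+r*U*(k+1)/n,0 if ays is None else ays[i])
        c+=r*U
        if hist is not None: hist.append(list(x)+[c])
    return x,c
def plan(x,c,N=14,ays=None,lim=.9):
    def f(u):
        h=[]; run(x,c,u,ays,h); h=np.array(h)
        return np.r_[h[3:,0]*6,h[-1,:2]*[60,20],h[-1,3]*10,np.array(u)*.25,h[:,3]*.6]
    r=least_squares(f,np.zeros(N),bounds=(-lim,lim)); h=[]; run(x,c,r.x,ays,h); return r.x,np.array(h)
E
python3 - <<'E'
from mpc import *
u,h=plan([.28,0,0],0.,N=16)
u=np.round(u/.05)*.05
print(u.round(2).tolist())
for G2 in(.364,.385,.34):
    import mpc; mpc.G=G2; h=[]; run([.28,0,0],0.,u,None,h); print(np.array(h)[:,[0,2]].round(3).T.tolist())
E
```

```text
[-0.7, -0.85, 0.1, 0.55, 0.5, 0.2, 0.1, 0.05, 0.05, 0.05, 0.0, 0.0, 0.0, 0.0, -0.0, 0.0]
[[0.239, 0.164, 0.084, 0.029, 0.01, 0.012, 0.019, 0.027, 0.034, 0.044, 0.055, 0.067, 0.081, 0.096, 0.114, 0.134], [-0.041, -0.116, -0.148, -0.119, -0.07, -0.036, -0.018, -0.009, -0.003, 0.002, 0.005, 0.005, 0.005, 0.005, 0.005, 0.005]]
[[0.239, 0.164, 0.086, 0.035, 0.018, 0.022, 0.032, 0.042, 0.054, 0.068, 0.086, 0.105, 0.128, 0.155, 0.187, 0.225], [-0.041, -0.116, -0.148, -0.119, -0.07, -0.036, -0.018, -0.009, -0.003, 0.002, 0.005, 0.005, 0.005, 0.005, 0.005, 0.005]]
[[0.239, 0.163, 0.08, 0.023, 0.0, 0.0, 0.006, 0.011, 0.015, 0.021, 0.028, 0.035, 0.042, 0.05, 0.058, 0.068], [-0.041, -0.116, -0.148, -0.119, -0.07, -0.036, -0.018, -0.009, -0.003, 0.002, 0.005, 0.005, 0.005, 0.005, 0.005, 0.005]]
```

>>> apply_moves(fingers=[0,0,0,0,0], travel=[[0,0,0],[0,0,0],[0,0,0],[0,0,0],[0,0,0]], rotation=[[0.7,0,0],[0.85,0,0],[-0.1,0,0],[-0.55,0,0],[-0.5,0,0]])

```text
time: 6.5
tool_pos: [0.459, 0.2169, 0.1074]
tcp_rot: [-0.13, -3.136, 0.06]
wrist_force: [-0.9, -0.8, -8.2]
width: 0.125
grip_force: 99.6
```

```bash
cat > cyc.py <<'E'
import sys
from est import *
from mpc import *
# args: executed carrier tilt rows (signed as tool rotation x); optional pivot acc list, next acc list
tool=eval(sys.argv[1]); rows=[-r for r in tool]
ays=eval(sys.argv[2]) if len(sys.argv)>2 else None
nxt=eval(sys.argv[3]) if len(sys.argv)>3 else None
cams=["top","scene"]
st=json.load(open("st.json")); x,c=run(st["x"],st["c"],rows,ays)
s0=pose()[0]; phis=[]
print("t",s0["time"],"phi meas",round(pose()[3],4),"model",round(x[2],4),"tcp",s0["tool_pos"].round(4))
for cam in cams:
    r=lean(cam)
    x[2]=r[1]
    if r[2] is not None:
        th=r[2]-BIAS[cam] if (BIAS:={"top":0.,"scene":0.012}) else 0
        e=th-x[0]; ok=r[4]<.45
        print(cam,"theta",round(th,4),"pred",round(x[0],4),"w",round(x[1],3),"err",round(r[4],2),round(r[5],2))
        if ok: x[0]+=.5*e; x[1]+=.9*e
    else: print(cam,"missed")
    x,c=run(x,c,[0],None)   # 0.1 s of looking
x[2]=pose()[3]
json.dump(dict(x=list(x),c=c),open("st.json","w"))
u,h=plan(x,c,ays=nxt); u=np.round(u/.05)*.05
h=[];run(x,c,u,nxt,h);h=np.array(h)
print("x",np.round(x,4),"c",round(c,4)); print("TOOL rot x:",(-u).round(2).tolist()); print("theta",h[:,0].round(3).tolist())
E
echo '{"x":[0.28,0,0],"c":0.0}' > st.json; python3 cyc.py "[.7,.85,-.1,-.55,-.5]"
```

```text
t 6.5 phi meas -0.038 model -0.07 tcp [0.459  0.2169 0.1074]
top theta -0.0064 pred 0.0099 w -0.059 err 0.11 0.76
scene theta -0.039 pred -0.0112 w -0.16 err 0.24 0.94
x [-0.0461 -0.2273 -0.0419] c -0.0419
TOOL rot x: [-0.5, -0.3, -0.05, 0.15, 0.15, 0.05, 0.05, 0.0, 0.0, 0.0, 0.0, 0.0, -0.0, 0.0]
theta [-0.06, -0.05, -0.029, -0.01, -0.002, -0.001, -0.001, -0.001, -0.0, 0.002, 0.004, 0.007, 0.01, 0.013]
```

>>> apply_moves(fingers=[0,0,0,0,0], travel=[[0,0,0],[0,0,0],[0,0,0],[0,0,0],[0,0,0]], rotation=[[-0.5,0,0],[-0.3,0,0],[-0.05,0,0],[0.15,0,0],[0.15,0,0]])

```text
time: 7.2
tool_pos: [0.4594, 0.2163, 0.1079]
tcp_rot: [0.134, 3.138, 0.022]
wrist_force: [-0.2, 0.2, -7.5]
width: 0.128
grip_force: 99.5
```

```bash
sed -i 's/LAG=.06/LAG=.02/' mpc.py; python3 cyc.py "[-.5,-.3,-.05,.15,.15]"
```

```text
t 7.2 phi meas 0.0139 model 0.0181 tcp [0.4594 0.2163 0.1079]
top theta 0.0611 pred 0.0186 w 0.032 err 0.06 0.51
scene theta 0.0749 pred 0.0507 w 0.126 err 0.26 0.71
x [0.0795 0.1788 0.0155] c 0.0157
TOOL rot x: [0.45, 0.25, 0.05, -0.15, -0.2, -0.1, -0.05, -0.05, -0.0, -0.0, -0.0, -0.0, -0.0, -0.0]
theta [0.082, 0.062, 0.036, 0.017, 0.011, 0.011, 0.013, 0.016, 0.019, 0.02, 0.022, 0.023, 0.025, 0.026]
```

>>> apply_moves(fingers=[0,0,0,0,0], travel=[[0,0,0],[0,0,0],[0,0,0],[0,0,0],[0,0,0]], rotation=[[0.45,0,0],[0.25,0,0],[0.05,0,0],[-0.15,0,0],[-0.2,0,0]])

```text
time: 7.9
tool_pos: [0.4591, 0.2166, 0.1076]
tcp_rot: [-0.132, -3.137, 0.038]
wrist_force: [-0.7, 0.1, -8.6]
width: 0.125
grip_force: 99.6
```

```bash
sed -i 's/x\[1\]+=.9/x[1]+=.6/' cyc.py; python3 cyc.py "[.45,.25,.05,-.15,-.2]"
```

```text
t 7.9 phi meas -0.0245 model -0.0294 tcp [0.4591 0.2166 0.1076]
top theta 0.0286 pred 0.0106 w -0.012 err 0.14 0.62
scene theta 0.0146 pred 0.0154 w -0.06 err 0.24 0.65
x [ 0.0073 -0.0852 -0.0261] c -0.0262
TOOL rot x: [-0.1, -0.05, -0.05, -0.0, -0.0, -0.0, -0.0, -0.0, -0.0, -0.0, -0.0, -0.0, -0.0, -0.0]
theta [0.002, -0.0, -0.0, -0.0, -0.002, -0.004, -0.007, -0.01, -0.014, -0.018, -0.024, -0.03, -0.037, -0.045]
```

>>> apply_moves(fingers=[0,0,0,0,0], travel=[[0,0,0],[0,0,0],[0,0,0],[0,0,0],[0,0,0]], rotation=[[-0.1,0,0],[-0.05,0,0],[-0.05,0,0],[0,0,0],[0,0,0]])

```text
time: 8.6
tool_pos: [0.4593, 0.2163, 0.1078]
tcp_rot: [-0.133, -3.139, 0.008]
wrist_force: [0.1, 0.6, -7.9]
width: 0.126
grip_force: 99.6
```

```bash
python3 cyc.py "[-.1,-.05,-.05,0,0]"
```

```text
t 8.6 phi meas -0.0053 model -0.0052 tcp [0.4593 0.2163 0.1078]
top theta 0.0389 pred -0.002 w -0.019 err 0.07 0.75
scene theta 0.0331 pred 0.0192 w 0.008 err 0.23 0.57
x [ 0.0281  0.0216 -0.0053] c -0.0052
TOOL rot x: [0.1, 0.05, 0.0, -0.05, -0.05, -0.05, -0.0, -0.0, -0.0, -0.0, -0.0, -0.0, -0.0, -0.0]
theta [0.027, 0.02, 0.013, 0.008, 0.005, 0.006, 0.006, 0.006, 0.005, 0.003, 0.002, -0.0, -0.002, -0.005]
```

```bash
sed -i 's/K\*(th-ph)/K*(th-ph)+D/; s/^LAG/D=0.\nLAG/' mpc.py
cat > cyc.py <<'E'
import sys
from est import *
import mpc
from mpc import *
rows=[-r for r in eval(sys.argv[1])]; acc=eval(sys.argv[2]) if len(sys.argv)>2 else [0]*len(rows)
nxt=eval(sys.argv[3]) if len(sys.argv)>3 else []
L=json.load(open("log.json"))           # list of [row,acc,theta_or_None,cam] per 0.1 s; theta is at the start of the row
L+=[[r,a,None,None] for r,a in zip(rows,acc)]
print("t",pose()[0]["time"],"phi",round(pose()[3],4),"cmd",round(sum(l[0] for l in L)*U,4),"tcp",pose()[0]["tool_pos"].round(4))
for cam in ("top","scene"):
    r=lean(cam); th=None
    if r[2] is not None:
        print(cam,round(r[2],4),round(r[4],2),round(r[5],2))
        if r[4]<.45: th=r[2]-(.012 if cam=="scene" else 0)
    else: print(cam,"missed")
    L.append([0,0,th,cam])
json.dump(L,open("log.json","w"))
W=min(len(L),28); P=sum(l[0] for l in L[:-W])*U; win=L[-W:]
def sim(p):
    mpc.D=p[2]; x=[p[0],p[1],P]; c=P; r=[]
    for i,l in enumerate(win):
        if l[2] is not None: r.append((x[0]-l[2])/(.012 if l[3]=="top" else .02))
        x,c=run(x,c,[l[0]],[l[1]])
    return x,c,r
f=least_squares(lambda p:np.r_[sim(p)[2],p[1]/.3,p[2]/.006],[0,0,0],loss="soft_l1")
x,c,r=sim(f.x); mpc.D=f.x[2]
print("x",np.round(x,4),"c",round(c,4),"D",round(mpc.D,4),"res",np.round(r,1))
N=max(14,len(nxt)); nxt=list(nxt)+[0]*(N-len(nxt))
u,h=plan(x,c,N=N,ays=nxt); u=np.round(u/.05)*.05
h=[];run(x,c,u,nxt,h);h=np.array(h)
print("TOOL rot x:",(-u).round(2).tolist()); print("theta",h[:,0].round(3).tolist())
E
python3 - <<'E'
import json
L=[]
def r(*a): L.extend([[-u,0,None,None] for u in a])
def m(a,b): L.extend([[0,0,a,"top"],[0,0,b,"scene"]])
r(.7,.85,-.1,-.55,-.5); m(-.0064,-.039); r(-.5,-.3,-.05,.15,.15); m(.0611,.0749); r(.45,.25,.05,-.15,-.2); m(.0286,.0146); r(-.1,-.05,-.05,0,0); m(.0389,.0331)
json.dump(L,open("log.json","w"))
E
cat > plan0.py <<'E'
import re
s=open("cyc.py").read(); a=s.index("for cam in"); b=s.index("W=min"); exec(s[:a]+s[b:])
E
python3 plan0.py "[]"
```

```text
t 8.8 phi -0.0053 cmd -0.0052 tcp [0.4593 0.2164 0.1078]
x [-0.2852  0.     -0.0052] c -0.0052 D 0.0 res [-27.  -14.1 -26.9 -17.  -28.2 -16.  -27.  -15.9]
TOOL rot x: [-0.5, -0.9, -0.0, 0.4, 0.45, 0.25, 0.1, 0.05, 0.05, 0.05, 0.0, 0.0, 0.0, 0.0]
theta [-0.241, -0.152, -0.071, -0.023, -0.009, -0.012, -0.018, -0.022, -0.027, -0.033, -0.041, -0.048, -0.056, -0.065]
```

```bash
sed -i 's/W=min(len(L),28)/W=min(len(L),23)/; s/^f=least.*/mpc.ST=9; f0=least_squares(lambda p:np.r_[sim(p)[2],p[1]\/.3,p[2]\/.006],[0,0,0]); f=least_squares(lambda p:np.r_[sim(p)[2],p[1]\/.3,p[2]\/.006],f0.x,loss="soft_l1"); mpc.ST=.28/' cyc.py; python3 plan0.py "[]"
```

```text
t 8.8 phi -0.0053 cmd -0.0052 tcp [0.4593 0.2164 0.1078]
x [ 0.045   0.0523 -0.0052] c -0.0052 D 0.0003 res [-0.1  1.2 -0.3 -0.3 -0.2  0.6 -0.3  0.3]
TOOL rot x: [0.2, 0.1, 0.0, -0.1, -0.1, -0.05, -0.05, -0.0, -0.0, -0.0, -0.0, -0.0, -0.0, 0.0]
theta [0.043, 0.031, 0.017, 0.008, 0.005, 0.005, 0.006, 0.008, 0.008, 0.008, 0.008, 0.007, 0.007, 0.006]
```

>>> apply_moves(fingers=[0,0,0,0,0,0], travel=[[0,0,0],[0,0,0],[0,0,0],[0,0,0],[0,0,0],[0,0,0]], rotation=[[0.2,0,0],[0.1,0,0],[0,0,0],[-0.1,0,0],[-0.1,0,0],[-0.05,0,0]])

```text
time: 9.4
tool_pos: [0.4592, 0.2161, 0.1077]
tcp_rot: [-0.134, -3.138, 0.016]
wrist_force: [-0.2, 0.7, -8.4]
width: 0.126
grip_force: 99.6
```

```bash
python3 cyc.py "[.2,.1,0,-.1,-.1,-.05]"
```

```text
t 9.4 phi -0.01 cmd -0.0105 tcp [0.4592 0.2161 0.1077]
top 0.0103 0.1 0.45
scene -0.0067 0.23 0.89
x [-0.0001 -0.0309 -0.0105] c -0.0105 D 0.0003 res [ 0.1 -0.2  0.6 -0.3  0.3 -0.6  1.1]
TOOL rot x: [-0.05, -0.05, -0.0, -0.0, 0.0, 0.0, 0.0, 0.0, 0.0, 0.0, -0.0, -0.0, -0.0, 0.0]
theta [-0.002, -0.0, 0.002, 0.003, 0.004, 0.005, 0.007, 0.008, 0.01, 0.012, 0.015, 0.018, 0.021, 0.025]
```

>>> apply_moves(fingers=[0,0,0,0,0,0,0,0], travel=[[0,0,0],[0,0,0],[0,0,0],[0,0,0],[0,0,0],[0,0,0],[0,0,0],[0,0,0]], rotation=[[-0.05,0,0],[-0.05,0,0],[0,0,0],[0,0,0],[0,0,0],[0,0,0],[0,0,0],[0,0,0]])

```text
time: 10.4
tool_pos: [0.4593, 0.2163, 0.1078]
tcp_rot: [0.133, 3.139, 0.0]
wrist_force: [0.9, 0.2, -6.9]
width: 0.126
grip_force: 99.6
```

```bash
python3 cyc.py "[-.05,-.05,0,0,0,0,0,0]"
```

```text
t 10.4 phi 0.0 cmd 0.0 tcp [0.4593 0.2163 0.1078]
top 0.0114 0.08 0.48
scene 0.0064 0.25 0.76
x [0.0086 0.0141 0.    ] c 0.0 D 0.0001 res [-0.2  0.4 -0.5  1.1 -0.4  0.6]
TOOL rot x: [0.05, 0.0, 0.0, -0.0, -0.0, -0.0, -0.0, -0.0, -0.0, -0.0, -0.0, -0.0, -0.0, 0.0]
theta [0.008, 0.006, 0.005, 0.004, 0.002, 0.0, -0.002, -0.004, -0.006, -0.01, -0.013, -0.017, -0.022, -0.028]
```

>>> apply_moves(fingers=[0,0,0,0,0,0,0,0,0], travel=[[0,0,0],[0,0,0],[0,0,0],[0,0,0],[0,0,0],[0,0,0],[0,0,0],[0,0,0],[0,0,0]], rotation=[[0.05,0,0],[0,0,0],[0,0,0],[0,0,0],[0,0,0],[0,0,0],[0,0,0],[0,0,0],[0,0,0]])

```text
time: 11.5
tool_pos: [0.4593, 0.2163, 0.1078]
tcp_rot: [-0.133, -3.139, 0.008]
wrist_force: [-0.2, -0.1, -8.7]
width: 0.126
grip_force: 99.6
```

```bash
python3 cyc.py "[.05,0,0,0,0,0,0,0,0]"
```

```text
t 11.5 phi -0.0052 cmd -0.0052 tcp [0.4593 0.2163 0.1078]
top 0.0423 0.08 0.67
scene missed
x [ 0.0566  0.0831 -0.0052] c -0.0052 D 0.0013 res [-0.3  0.9 -0.4  0.7 -0. ]
TOOL rot x: [0.3, 0.15, 0.0, -0.1, -0.15, -0.1, -0.05, -0.0, -0.0, -0.0, -0.0, -0.0, -0.0, 0.0]
theta [0.054, 0.037, 0.017, 0.002, -0.005, -0.006, -0.006, -0.006, -0.009, -0.012, -0.017, -0.022, -0.028, -0.034]
```

>>> apply_moves(fingers=[0,0,0,0,0,0,0], travel=[[0,0,0],[0,0,0],[0,0,0],[0,0,0],[0,0,0],[0,0,0],[0,0,0]], rotation=[[0.3,0,0],[0.15,0,0],[0,0,0],[-0.1,0,0],[-0.15,0,0],[-0.1,0,0],[-0.05,0,0]])

```text
time: 12.4
tool_pos: [0.4592, 0.2159, 0.1078]
tcp_rot: [-0.134, -3.138, 0.015]
wrist_force: [0.1, -0.1, -6.9]
width: 0.125
grip_force: 99.6
```

```bash
cat > seg.py <<'E'
# seg.py dest(x,y,z,yaw of carrier origin; None=stay) nrows ; the stored plan is taken as executed
import sys,os
dest=eval(sys.argv[1]); nr=int(sys.argv[2])
pl=json.load(open("plan.json")) if os.path.exists("plan.json") else dict(rot=[],acc=[]) if 0 else None
E
sed -i '3d' seg.py; sed -i '1a import json' seg.py
python3 - <<'E'
s=open("cyc.py").read()
a=s.index("L=json.load"); b=s.index("N=max")
core=s[a:b]
open("seg.py","w").write('''# seg.py dest(x,y,z,yaw of carrier origin, or None) nrows; the stored plan is taken as executed
import sys
from est import *
import mpc
from mpc import *
dest=eval(sys.argv[1]); nr=int(sys.argv[2])
pl=json.load(open("plan.json")); rows,acc=[-r for r in pl["rot"]],pl["acc"]
'''+core+'''
s,C0,o,phi=pose(); M=R.from_rotvec(s["tcp_rot"]).as_matrix()
yaw0=np.arctan2(C0[1,0],C0[0,0]); PV=np.array([0,0,.045])
print("origin",o.round(4),"yaw",round(yaw0,4),"phi",round(phi,4))
if dest is None: dest=[*o[:3],yaw0]
dest=np.array(dest); o0=np.r_[o+C0@PV-PV,yaw0]
tau=np.arange(nr+1)/nr; sp=10*tau**3-15*tau**4+6*tau**5; tm=(tau[1:]+tau[:-1])/2
sa=(60*tm-180*tm**2+120*tm**3)/(nr*.1)**2
yh=np.array([-np.sin(yaw0),np.cos(yaw0)]); ays=list(((dest-o0)[:2]@yh)*sa)
N=nr+6; u,h=plan(x,c,N=N,ays=ays+[0]*6); u=np.round(u[:nr],2)
h=[];run(x,c,u,ays,h); print("theta",np.array(h)[:,0].round(3).tolist(),"phi",(np.array(h)[:,2]).round(2).tolist())
def tool(k):
    q=o0+(dest-o0)*sp[k]; ph=phi+u[:k].sum()*U
    Cc=(R.from_rotvec([0,0,q[3]])*R.from_rotvec([ph,0,0])).as_matrix()
    return q[:3]+PV-Cc@np.array([.115,0,-.0164]), np.c_[-Cc[:,0],Cc[:,1],-Cc[:,2]]
tr,ro=[],[]
for k in range(nr):
    p0,R0=tool(k); p1,R1=tool(k+1)
    tr.append((R0.T@(p1-p0)/.05).round(2).tolist()); v=R.from_matrix(R0.T@R1).as_rotvec()/U; v[0]=-u[k]; ro.append((v.round(2)+0).tolist())
print("travel",tr); print("rot",ro)
json.dump(dict(rot=[r[0] for r in ro],acc=ays),open("plan.json","w"))
''')
import json; json.dump(dict(rot=[.3,.15,0,-.1,-.15,-.1,-.05],acc=[0]*7),open("plan.json","w"))
E
cp log.json log_b.json; python3 seg.py "[.555,.1206,.0524,-.047]" 12
```

```text
t 12.4 phi -0.0098 cmd -0.0105 tcp [0.4592 0.2159 0.1078]
top -0.0218 0.14 0.69
scene -0.0411 0.23 0.68
x [-0.0404 -0.0837 -0.0105] c -0.0105 D 0.0008 res [-0.1  0.9 -0.2 -0.5  1. ]
origin [0.5739 0.2057 0.0465] yaw -0.0852 phi -0.0104
theta [-0.039, -0.025, -0.011, -0.003, 0.0, 0.001, 0.001, 0.001, 0.002, 0.004, 0.006, 0.008] phi [0.02, 0.05, 0.06, 0.06, 0.04, 0.03, 0.01, -0.0, -0.02, -0.03, -0.03, -0.03]
travel [[0.0, -0.02, -0.0], [0.01, -0.06, -0.01], [0.02, -0.13, -0.01], [0.03, -0.19, -0.02], [0.03, -0.24, -0.03], [0.04, -0.27, -0.03], [0.04, -0.27, -0.03], [0.04, -0.24, -0.02], [0.03, -0.19, -0.01], [0.02, -0.12, -0.01], [0.01, -0.05, -0.0], [0.0, -0.01, -0.0]]
rot [[-0.38, 0.0, 0.0], [-0.21, 0.0, -0.01], [-0.08, 0.0, -0.02], [0.05, 0.0, -0.04], [0.12, 0.0, -0.05], [0.14, 0.0, -0.06], [0.15, 0.0, -0.06], [0.16, 0.0, -0.05], [0.14, 0.0, -0.04], [0.1, 0.0, -0.02], [0.02, 0.0, -0.01], [-0.05, 0.0, 0.0]]
```

>>> apply_moves(fingers=[0,0,0,0,0,0,0,0,0,0,0,0], travel=[[0.0,-0.02,0.0],[0.01,-0.06,-0.01],[0.02,-0.13,-0.01],[0.03,-0.19,-0.02],[0.03,-0.24,-0.03],[0.04,-0.27,-0.03],[0.04,-0.27,-0.03],[0.04,-0.24,-0.02],[0.03,-0.19,-0.01],[0.02,-0.12,-0.01],[0.01,-0.05,0.0],[0.0,-0.01,0.0]], rotation=[[-0.38,0.0,0.0],[-0.21,0.0,-0.01],[-0.08,0.0,-0.02],[0.05,0.0,-0.04],[0.12,0.0,-0.05],[0.14,0.0,-0.06],[0.15,0.0,-0.06],[0.16,0.0,-0.05],[0.14,0.0,-0.04],[0.1,0.0,-0.02],[0.02,0.0,-0.01],[-0.05,0.0,0.0]])

```text
time: 13.8
tool_pos: [0.4397, 0.1278, 0.1139]
tcp_rot: [0.074, 3.14, -0.042]
wrist_force: [0.2, 0.3, -8.3]
width: 0.126
grip_force: 99.6
```

```bash
cp log.json log_b.json; python3 seg.py "[.536,.035,.0524,-.009]" 12
```

```text
t 13.8 phi -0.0268 cmd -0.0272 tcp [0.4397 0.1278 0.1139]
top -0.0437 0.08 0.25
scene -0.0532 0.23 0.71
x [-0.0773 -0.2084 -0.0272] c -0.0272 D -0.0001 res [-0.4  1.  -0.2  0.3]
origin [0.5546 0.1209 0.0526] yaw -0.0471 phi -0.027
theta [-0.079, -0.055, -0.027, -0.008, -0.001, -0.001, -0.002, -0.003, -0.004, -0.004, -0.004, -0.005] phi [0.03, 0.07, 0.09, 0.08, 0.06, 0.04, 0.02, 0.0, -0.01, -0.03, -0.03, -0.03]
travel [[0.0, -0.03, 0.0], [0.01, -0.07, -0.0], [0.02, -0.13, -0.01], [0.03, -0.19, -0.02], [0.04, -0.24, -0.02], [0.05, -0.28, -0.02], [0.05, -0.28, -0.01], [0.05, -0.24, -0.0], [0.04, -0.19, 0.0], [0.02, -0.12, 0.0], [0.01, -0.05, 0.0], [0.0, -0.01, 0.0]]
rot [[-0.66, 0.0, 0.0], [-0.37, 0.0, -0.01], [-0.13, 0.0, -0.02], [0.12, 0.0, -0.04], [0.23, 0.0, -0.05], [0.19, 0.0, -0.06], [0.18, 0.0, -0.06], [0.18, 0.0, -0.05], [0.16, 0.0, -0.04], [0.11, 0.0, -0.02], [0.03, 0.0, -0.01], [-0.04, 0.0, 0.0]]
```

```bash
python3 - <<'E'
from mpc import *
u,h=plan([-.0773,-.2084,-.0272],-.0272,N=14); u=np.round(u,2)[:6]; h=[];run([-.0773,-.2084,-.0272],-.0272,u,None,h); print(-u,np.array(h)[:,0].round(3))
json.dump(dict(rot=(-u).tolist(),acc=[0]*6),open("plan.json","w"))
E
```

```text
[-0.51 -0.29 -0.08  0.15  0.21  0.12] [-0.081 -0.06  -0.031 -0.009 -0.001 -0.   ]
```

>>> apply_moves(fingers=[0,0,0,0,0,0], travel=[[0,0,0],[0,0,0],[0,0,0],[0,0,0],[0,0,0],[0,0,0]], rotation=[[-0.51,0,0],[-0.29,0,0],[-0.08,0,0],[0.15,0,0],[0.21,0,0],[0.12,0,0]])

```text
time: 14.6
tool_pos: [0.4399, 0.1281, 0.1139]
tcp_rot: [0.073, 3.139, 0.021]
wrist_force: [0.4, -0.3, -6.6]
width: 0.128
grip_force: 99.5
```

```bash
python3 seg.py "[.536,.05,.0524,-.015]" 9
```

```text
t 14.6 phi 0.0132 cmd 0.0147 tcp [0.4399 0.1281 0.1139]
top 0.0062 0.11 0.59
scene 0.0143 0.24 0.75
x [0.0125 0.0691 0.0147] c 0.0147 D 0.0003 res [ 0.2 -0.3  0.3 -0.1  0.2]
origin [0.5546 0.1237 0.0525] yaw -0.0463 phi 0.0146
theta [0.018, 0.017, 0.009, 0.001, -0.002, -0.002, -0.001, 0.002, 0.005] phi [0.02, 0.03, 0.03, 0.03, 0.02, -0.0, -0.02, -0.04, -0.04]
travel [[0.0, -0.02, -0.0], [0.02, -0.1, -0.0], [0.04, -0.21, -0.01], [0.06, -0.29, -0.01], [0.07, -0.32, -0.01], [0.06, -0.28, -0.0], [0.05, -0.2, 0.0], [0.02, -0.1, 0.0], [0.0, -0.02, 0.0]]
rot [[-0.1, 0.0, 0.0], [-0.05, 0.0, -0.02], [-0.01, 0.0, -0.04], [0.03, 0.0, -0.06], [0.11, 0.0, -0.06], [0.21, 0.0, -0.06], [0.21, 0.0, -0.04], [0.11, 0.0, -0.02], [-0.02, 0.0, 0.0]]
```

>>> apply_moves(fingers=[0,0,0,0,0,0,0,0,0], travel=[[0.0,-0.02,0.0],[0.02,-0.1,0.0],[0.04,-0.21,-0.01],[0.06,-0.29,-0.01],[0.07,-0.32,-0.01],[0.06,-0.28,0.0],[0.05,-0.2,0.0],[0.02,-0.1,0.0],[0.0,-0.02,0.0]], rotation=[[-0.1,0.0,0.0],[-0.05,0.0,-0.02],[-0.01,0.0,-0.04],[0.03,0.0,-0.06],[0.12,0.0,-0.06],[0.21,0.0,-0.06],[0.22,0.0,-0.04],[0.1,0.0,-0.02],[-0.12,0.0,0.0]])

```text
time: 15.7
tool_pos: [0.421, 0.0514, 0.114]
tcp_rot: [0.024, 3.14, -0.042]
wrist_force: [-0.0, -0.3, -7.7]
width: 0.125
grip_force: 99.6
```

```bash
python3 seg.py "[.52,-.02,.0524,.015]" 9
```

```text
t 15.7 phi -0.0269 cmd -0.0272 tcp [0.421  0.0514 0.114 ]
top 0.0204 0.15 0.52
scene 0.02 0.22 0.91
x [ 0.0156 -0.0545 -0.0272] c -0.0272 D 0.0003 res [-0.3  0.3  0.   0.3 -0.4  0.6]
origin [0.5363 0.048  0.0529] yaw -0.0158 phi -0.0269
theta [0.013, 0.012, 0.007, 0.002, 0.0, 0.0, 0.002, 0.005, 0.012, 0.016, 0.013] phi [-0.0, 0.02, 0.02, 0.03, 0.02, -0.0, -0.02, -0.04, -0.03, -0.02, -0.02]
travel [[0.0, -0.03, 0.0], [0.02, -0.1, 0.0], [0.04, -0.2, -0.0], [0.06, -0.27, -0.01], [0.07, -0.3, -0.01], [0.06, -0.26, -0.0], [0.05, -0.19, 0.0], [0.02, -0.09, 0.0], [0.0, -0.02, 0.0]]
rot [[-0.27, 0.0, 0.0], [-0.16, 0.0, -0.02], [-0.08, 0.0, -0.04], [0.0, 0.0, -0.05], [0.11, 0.0, -0.06], [0.2, 0.0, -0.05], [0.2, 0.0, -0.04], [0.09, 0.0, -0.02], [-0.12, 0.0, 0.0]]
```

>>> apply_moves(fingers=[0,0,0,0,0,0,0,0,0], travel=[[0.0,-0.03,0.0],[0.02,-0.1,0.0],[0.04,-0.2,0.0],[0.06,-0.27,-0.01],[0.07,-0.3,-0.01],[0.06,-0.26,0.0],[0.05,-0.19,0.0],[0.02,-0.09,0.0],[0.0,-0.02,0.0]], rotation=[[-0.27,0.0,0.0],[-0.16,0.0,-0.02],[-0.08,0.0,-0.04],[0.0,0.0,-0.05],[0.11,0.0,-0.06],[0.2,0.0,-0.05],[0.2,0.0,-0.04],[0.09,0.0,-0.02],[-0.12,0.0,0.0]])

```text
time: 16.8
tool_pos: [0.4046, -0.0214, 0.1141]
tcp_rot: [-0.022, 3.14, -0.037]
wrist_force: [-0.5, 0.9, -7.9]
width: 0.128
grip_force: 99.6
```

```bash
python3 seg.py "[.506,-.09,.0524,.045]" 9
```

```text
t 16.8 phi -0.0238 cmd -0.0241 tcp [ 0.4046 -0.0214  0.1141]
top 0.0186 0.07 0.5
scene 0.0195 0.17 0.63
x [ 0.0162 -0.0425 -0.0241] c -0.0241 D 0.0003 res [ 0.2 -0.4  0.6 -0.4  0.6]
origin [ 0.5201 -0.0214  0.053 ] yaw 0.0134 phi -0.0239
theta [0.014, 0.013, 0.007, 0.002, -0.001, -0.001, 0.0, 0.004, 0.01, 0.014, 0.011] phi [-0.0, 0.02, 0.02, 0.03, 0.02, -0.0, -0.02, -0.04, -0.03, -0.02, -0.02]
travel [[0.0, -0.03, 0.0], [0.02, -0.1, 0.0], [0.04, -0.2, -0.0], [0.06, -0.27, -0.0], [0.07, -0.3, -0.01], [0.06, -0.27, -0.0], [0.04, -0.19, 0.0], [0.02, -0.09, 0.0], [0.0, -0.02, 0.0]]
rot [[-0.25, 0.0, 0.0], [-0.15, 0.0, -0.02], [-0.07, 0.0, -0.04], [0.0, 0.0, -0.06], [0.11, 0.0, -0.06], [0.19, 0.0, -0.06], [0.2, 0.0, -0.04], [0.09, 0.0, -0.02], [-0.12, 0.0, 0.0]]
```

>>> apply_moves(fingers=[0,0,0,0,0,0,0,0,0], travel=[[0.0,-0.03,0.0],[0.02,-0.1,0.0],[0.04,-0.2,0.0],[0.06,-0.27,0.0],[0.07,-0.3,-0.01],[0.06,-0.27,0.0],[0.04,-0.19,0.0],[0.02,-0.09,0.0],[0.0,-0.02,0.0]], rotation=[[-0.25,0.0,0.0],[-0.15,0.0,-0.02],[-0.07,0.0,-0.04],[0.0,0.0,-0.06],[0.11,0.0,-0.06],[0.19,0.0,-0.06],[0.2,0.0,-0.04],[0.09,0.0,-0.02],[-0.12,0.0,0.0]])

```text
time: 17.9
tool_pos: [0.391, -0.0953, 0.1137]
tcp_rot: [-0.072, 3.138, -0.037]
wrist_force: [0.1, 0.1, -7.7]
width: 0.126
grip_force: 99.6
```

```bash
python3 seg.py "[.492,-.16,.0524,.075]" 9
```

```text
t 17.9 phi -0.0238 cmd -0.0241 tcp [ 0.391  -0.0953  0.1137]
top -0.0082 0.1 0.63
scene 0.0214 0.24 0.84
x [-0.0081 -0.0806 -0.0241] c -0.0241 D 0.0002 res [ 0.2 -0.5  0.5  0.4 -0.6]
origin [ 0.5064 -0.0917  0.0526] yaw 0.0449 phi -0.0239
theta [-0.01, -0.005, -0.002, -0.002, -0.002, -0.003, -0.002, -0.0, 0.005, 0.007, 0.002] phi [0.01, 0.03, 0.04, 0.04, 0.02, 0.0, -0.02, -0.03, -0.03, -0.02, -0.02]
travel [[0.0, -0.03, 0.0], [0.02, -0.1, -0.0], [0.05, -0.2, -0.01], [0.07, -0.27, -0.01], [0.08, -0.29, -0.01], [0.07, -0.26, -0.01], [0.05, -0.18, 0.0], [0.03, -0.09, 0.0], [0.0, -0.02, 0.0]]
rot [[-0.37, 0.0, 0.0], [-0.21, 0.0, -0.02], [-0.08, 0.0, -0.04], [0.05, 0.0, -0.05], [0.17, 0.0, -0.06], [0.23, 0.0, -0.05], [0.21, 0.0, -0.04], [0.1, 0.0, -0.02], [-0.1, 0.0, 0.0]]
```

>>> apply_moves(fingers=[0,0,0,0,0,0,0,0,0], travel=[[0.0,-0.03,0.0],[0.02,-0.1,0.0],[0.05,-0.2,-0.01],[0.07,-0.27,-0.01],[0.08,-0.29,-0.01],[0.07,-0.26,-0.01],[0.05,-0.18,0.0],[0.03,-0.09,0.0],[0.0,-0.02,0.0]], rotation=[[-0.37,0.0,0.0],[-0.21,0.0,-0.02],[-0.08,0.0,-0.04],[0.05,0.0,-0.05],[0.17,0.0,-0.06],[0.23,0.0,-0.05],[0.21,0.0,-0.04],[0.1,0.0,-0.02],[-0.1,0.0,0.0]])

```text
time: 19.0
tool_pos: [0.3766, -0.1682, 0.1139]
tcp_rot: [-0.117, 3.136, -0.037]
wrist_force: [-1.0, 0.8, -8.7]
width: 0.125
grip_force: 99.6
```

```bash
python3 seg.py "[.4786,-.2215,.0524,.105]" 9
```

```text
t 19.0 phi -0.0239 cmd -0.0241 tcp [ 0.3766 -0.1682  0.1139]
top 0.067 0.19 0.82
scene 0.0905 0.26 0.64
x [ 0.0898  0.0861 -0.0241] c -0.0241 D 0.0017 res [-0.   0.4 -0.5 -0.1  0.1]
origin [ 0.4919 -0.1613  0.0529] yaw 0.0741 phi -0.0239
theta [0.086, 0.063, 0.031, 0.006, -0.006, -0.008, -0.008, -0.007, -0.004, -0.004, -0.012] phi [-0.04, -0.05, -0.05, -0.04, -0.02, -0.03, -0.04, -0.05, -0.03, -0.03, -0.03]
travel [[0.0, -0.01, 0.0], [0.02, -0.08, 0.0], [0.05, -0.17, 0.01], [0.07, -0.24, 0.01], [0.08, -0.27, 0.01], [0.07, -0.23, 0.01], [0.05, -0.16, 0.01], [0.03, -0.08, 0.0], [0.0, -0.02, 0.0]]
rot [[0.18, 0.0, 0.0], [0.08, 0.0, -0.02], [-0.02, 0.0, -0.04], [-0.15, 0.0, -0.06], [-0.11, 0.0, -0.06], [0.06, 0.0, -0.06], [0.12, 0.0, -0.04], [0.05, 0.0, -0.02], [-0.13, 0.0, 0.0]]
```

```bash
NOM=1 python3 seg.py "[.489,-.163,.0524,.075]" 6
```

```text
t 19.2 phi -0.0239 cmd -0.0241 tcp [ 0.377  -0.1683  0.114 ]
x [ 0.0898  0.0861 -0.0241] c -0.0241 D 0.0017 res [-0.   0.4 -0.5 -0.1  0.1]
origin [ 0.4919 -0.1613  0.0529] yaw 0.0741 phi -0.0239
theta [0.084, 0.058, 0.029, 0.007, -0.002, -0.001, 0.001, -0.002] phi [-0.06, -0.08, -0.08, -0.07, -0.04, -0.02, -0.02, -0.02]
travel [[0.0, 0.01, 0.0], [0.01, -0.0, 0.0], [0.02, -0.01, 0.0], [0.02, -0.02, 0.0], [0.01, -0.02, 0.0], [0.0, -0.01, 0.0]]
rot [[0.36, 0.0, 0.0], [0.17, 0.0, 0.0], [0.01, 0.0, 0.0], [-0.17, 0.0, 0.0], [-0.22, 0.0, 0.0], [-0.18, 0.0, 0.0]]
```

>>> apply_moves(fingers=[0,0,0,0,0,0], travel=[[0.0,0.01,0.0],[0.01,0.0,0.0],[0.02,-0.01,0.0],[0.02,-0.02,0.0],[0.01,-0.02,0.0],[0.0,-0.01,0.0]], rotation=[[0.36,0.0,0.0],[0.17,0.0,0.0],[0.01,0.0,0.0],[-0.17,0.0,0.0],[-0.22,0.0,0.0],[-0.18,0.0,0.0]])

```text
time: 19.8
tool_pos: [0.3742, -0.1715, 0.1144]
tcp_rot: [-0.117, 3.136, -0.031]
wrist_force: [0.9, -0.7, -7.9]
width: 0.129
grip_force: 99.6
```

```bash
python3 seg.py "[.4786,-.2215,.0524,.105]" 8
```

```text
t 19.8 phi -0.0198 cmd -0.0209 tcp [ 0.3742 -0.1715  0.1144]
top -0.0247 0.13 0.61
scene -0.0176 0.27 0.68
x [-0.0357 -0.1015 -0.0209] c -0.0209 D 0.0012 res [ 0.6 -0.3 -0.4 -0.1  0.   0.1]
origin [ 0.489  -0.1645  0.0531] yaw 0.0733 phi -0.0211
theta [-0.036, -0.024, -0.013, -0.006, -0.003, -0.002, 0.0, 0.005, 0.007, 0.002] phi [0.02, 0.05, 0.06, 0.05, 0.02, -0.01, -0.03, -0.03, -0.03, -0.03]
travel [[0.0, -0.04, 0.0], [0.03, -0.12, -0.0], [0.05, -0.21, -0.01], [0.07, -0.27, -0.01], [0.07, -0.26, -0.01], [0.05, -0.2, -0.0], [0.03, -0.1, 0.0], [0.01, -0.02, 0.0]]
rot [[-0.49, 0.0, 0.0], [-0.26, 0.0, -0.03], [-0.07, 0.0, -0.05], [0.16, 0.0, -0.07], [0.3, 0.0, -0.07], [0.29, 0.0, -0.05], [0.17, 0.0, -0.03], [-0.05, 0.0, 0.0]]
```

>>> apply_moves(fingers=[0,0,0,0,0,0,0,0], travel=[[0.0,-0.04,0.0],[0.03,-0.12,0.0],[0.05,-0.21,-0.01],[0.07,-0.27,-0.01],[0.07,-0.26,-0.01],[0.05,-0.2,0.0],[0.03,-0.1,0.0],[0.01,-0.02,0.0]], rotation=[[-0.49,0.0,0.0],[-0.26,0.0,-0.03],[-0.07,0.0,-0.05],[0.16,0.0,-0.07],[0.3,0.0,-0.07],[0.29,0.0,-0.05],[0.17,0.0,-0.03],[-0.05,0.0,0.0]])

```text
time: 20.8
tool_pos: [0.3635, -0.2329, 0.1132]
tcp_rot: [-0.167, 3.132, -0.042]
wrist_force: [0.2, 0.6, -7.9]
width: 0.127
grip_force: 99.6
```

```bash
python3 seg.py "[.5203,-.2171,.0524,.105]" 7
```

```text
t 20.8 phi -0.0267 cmd -0.0262 tcp [ 0.3635 -0.2329  0.1132]
top 0.0257 0.16 0.74
scene 0.0308 0.27 0.94
x [ 0.0242 -0.0294 -0.0262] c -0.0262 D 0.0012 res [-0.3 -0.1  0.3  0.3 -0.3  0.3]
origin [ 0.4787 -0.2225  0.0524] yaw 0.1057 phi -0.0262
theta [0.019, 0.013, 0.006, 0.002, 0.0, 0.0, 0.001, 0.002, 0.002] phi [-0.03, -0.03, -0.03, -0.02, -0.01, -0.01, -0.01, -0.01, -0.01]
travel [[-0.02, 0.0, -0.0], [-0.1, -0.0, -0.0], [-0.19, -0.0, -0.0], [-0.22, -0.0, -0.0], [-0.19, -0.0, -0.0], [-0.1, -0.0, -0.0], [-0.02, -0.0, -0.0]]
rot [[0.02, 0.0, 0.0], [0.0, 0.0, 0.0], [-0.03, 0.0, 0.0], [-0.06, 0.0, 0.0], [-0.06, 0.0, 0.0], [-0.03, 0.0, 0.0], [-0.03, 0.0, 0.0]]
```

```bash
NOM=1 python3 seg.py "[.585,-.2103,.0524,.105]" 10
```

```text
t 21.0 phi -0.0262 cmd -0.0262 tcp [ 0.3639 -0.2331  0.1133]
x [ 0.0242 -0.0294 -0.0262] c -0.0262 D 0.0012 res [-0.3 -0.1  0.3  0.3 -0.3  0.3]
origin [ 0.4787 -0.2225  0.0524] yaw 0.1057 phi -0.0262
theta [0.019, 0.013, 0.006, 0.002, 0.0, 0.0, 0.001, 0.001, 0.002, 0.003, 0.004, 0.005] phi [-0.03, -0.03, -0.03, -0.02, -0.01, -0.01, -0.01, -0.01, -0.01, -0.0, -0.0, -0.0]
travel [[-0.02, 0.0, -0.0], [-0.11, -0.0, -0.0], [-0.23, -0.0, -0.0], [-0.33, -0.0, -0.0], [-0.39, -0.0, -0.0], [-0.39, -0.0, -0.0], [-0.33, -0.0, -0.0], [-0.23, -0.0, -0.0], [-0.11, -0.0, -0.0], [-0.02, -0.0, -0.0]]
rot [[0.02, 0.0, 0.0], [0.0, 0.0, 0.0], [-0.03, 0.0, 0.0], [-0.06, 0.0, 0.0], [-0.06, 0.0, 0.0], [-0.03, 0.0, 0.0], [-0.02, 0.0, 0.0], [-0.01, 0.0, 0.0], [-0.01, 0.0, 0.0], [-0.01, 0.0, 0.0]]
```

>>> apply_moves(fingers=[0,0,0,0,0,0,0,0,0,0], travel=[[-0.02,0,0],[-0.11,0,0],[-0.23,0,0],[-0.33,0,0],[-0.39,0,0],[-0.39,0,0],[-0.33,0,0],[-0.23,0,0],[-0.11,0,0],[-0.02,0,0]], rotation=[[0.02,0,0],[0,0,0],[-0.03,0,0],[-0.06,0,0],[-0.06,0,0],[-0.03,0,0],[-0.02,0,0],[-0.01,0,0],[-0.01,0,0],[-0.01,0,0]])

```text
time: 22.0
tool_pos: [0.4718, -0.2218, 0.1135]
tcp_rot: [-0.167, 3.134, -0.006]
wrist_force: [-0.2, -0.6, -8.2]
width: 0.125
grip_force: 99.5
```

```bash
python3 seg.py "[.585,-.2103,.0365,.105]" 8; python3 - <<'E'
from h import *
c=read_camera("scene"); im=c["image"][100:260,160:360,::-1]; cv2.imwrite("pics/e1.png",cv2.resize(im,None,fx=3,fy=3))
s=read_state(); print(s["wrist_force"],s["torque"])
E
```

```text
t 22.0 phi -0.0042 cmd -0.0042 tcp [ 0.4718 -0.2218  0.1135]
top -0.0337 0.09 0.73
scene -0.0275 0.29 0.87
x [-0.0472 -0.08   -0.0042] c -0.0042 D 0.0004 res [ 0.2 -0.3  0.3  0.  -0. ]
origin [ 0.585  -0.21    0.0523] yaw 0.1053 phi -0.0041
theta [-0.047, -0.033, -0.017, -0.005, -0.0, -0.0, -0.001, -0.003, -0.004, -0.004] phi [0.02, 0.03, 0.04, 0.03, 0.02, 0.01, 0.0, 0.0, 0.0, 0.0]
travel [[-0.0, -0.01, 0.01], [-0.0, -0.01, 0.03], [-0.0, -0.0, 0.05], [-0.0, -0.0, 0.07], [-0.0, 0.0, 0.07], [-0.0, 0.0, 0.05], [-0.0, 0.0, 0.03], [-0.0, 0.0, 0.01]]
rot [[-0.25, 0.0, 0.0], [-0.13, 0.0, 0.0], [-0.03, 0.0, 0.0], [0.1, 0.0, 0.0], [0.13, 0.0, 0.0], [0.07, 0.0, 0.0], [0.04, 0.0, 0.0], [0.03, 0.0, 0.0]]
[ 0.02531438  0.44995475 -6.827099  ] [-0.04286022  0.22262671  0.02876251]
```

View pics/e1.png

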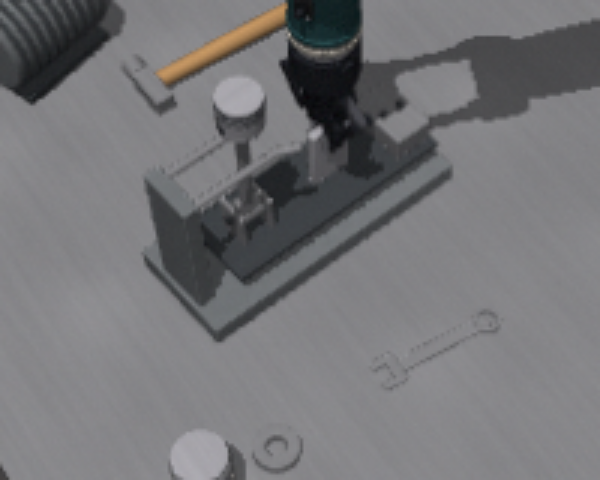

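The rod stands between the prongs: rod at crop (243,160), prong ends at about (225,140) and (290,150). The carrier is over the bed, so I'll lower it while balancing.

>>> apply_moves(fingers=[0,0,0,0,0,0,0,0], travel=[[0,-0.01,0.01],[0,-0.01,0.03],[0,0,0.05],[0,0,0.07],[0,0,0.07],[0,0,0.05],[0,0,0.03],[0,0,0.01]], rotation=[[-0.25,0,0],[-0.13,0,0],[-0.03,0,0],[0.1,0,0],[0.13,0,0],[0.07,0,0],[0.04,0,0],[0.03,0,0]])

```text
time: 23.05
tool_pos: [0.4712, -0.2221, 0.0974]
tcp_rot: [-0.167, 3.134, -0.0]
wrist_force: [0.4, -0.1, -6.8]
width: 0.126
grip_force: 99.5
```

```bash
python3 seg.py "[.585,-.2103,.0305,.105]" 8; python3 -c "
from h import *
s=read_state(); print(R.from_rotvec(s['tcp_rot']).as_matrix().round(4).tolist(),s['wrist_force'])"
```

```text
t 23.05 phi -0.0003 cmd 0.0 tcp [ 0.4712 -0.2221  0.0974]
top -0.0073 0.1 0.52
scene -0.004 0.31 0.66
x [-0.0134 -0.0186  0.    ] c 0.0 D 0.0003 res [ 0.1 -0.  -0.  -0.1  0.2]
origin [ 0.5862 -0.2104  0.0369] yaw 0.1059 phi -0.0005
theta [-0.013, -0.01, -0.005, -0.003, -0.002, -0.003, -0.005, -0.007, -0.009, -0.011] phi [0.01, 0.01, 0.01, 0.01, 0.0, 0.0, -0.0, -0.0, -0.0, -0.0]
travel [[0.0, -0.0, 0.0], [0.0, -0.0, 0.01], [0.0, 0.0, 0.02], [0.0, 0.0, 0.03], [0.0, 0.0, 0.03], [0.0, 0.0, 0.02], [0.0, 0.0, 0.01], [0.0, 0.0, 0.0]]
rot [[-0.06, 0.0, 0.0], [-0.03, 0.0, 0.0], [0.0, 0.0, 0.0], [0.03, 0.0, 0.0], [0.04, 0.0, 0.0], [0.02, 0.0, 0.0], [0.01, 0.0, 0.0], [0.01, 0.0, 0.0]]
[[-0.9944, -0.1057, 0.0037], [-0.1057, 0.9944, -0.0001], [-0.0037, -0.0005, -1.0]] [ 1.11639395 -0.2633765  -8.14483948]
```

>>> apply_moves(fingers=[0,0,0,0,0,0,0], travel=[[0,0,0.02],[0,0,0.02],[0,0,0.02],[0,0,0.02],[0,0,0.02],[0,0,0.02],[0,0,0]], rotation=[[-0.05,0,0],[-0.03,0,0],[0,0,0],[0.03,0,0],[0.03,0,0],[0.02,0,0],[0,0,0]])

```text
time: 23.95
tool_pos: [0.4713, -0.2224, 0.0915]
tcp_rot: [-0.166, 3.134, -0.0]
wrist_force: [-0.7, -0.7, -7.1]
width: 0.124
grip_force: 99.8
```

>>> apply_moves(fingers=[0,0,0,0,0], travel=[[0,0,0.01],[0,0,0.01],[0,0,0.01],[0,0,0.01],[0,0,0]], rotation=[[0,0,0],[0,0,0],[0,0,0],[0,0,0],[0,0,0]])

```text
time: 24.45
tool_pos: [0.4715, -0.2225, 0.0914]
tcp_rot: [-0.166, 3.134, 0.0]
wrist_force: [-5.7, 2.4, 5.8]
width: 0.127
grip_force: 102.0
```

>>> apply_moves(fingers=[0.2,0.3,0.4,0.5,0.5,0.5,0.5,0.5], travel=[[0,0,0],[0,0,0],[0,0,0],[0,0,0],[0,0,0],[0,0,-0.1],[0,0,-0.2],[0,0,-0.2]], rotation=[[0,0,0],[0,0,0],[0,0,0],[0,0,0],[0,0,0],[0,0,0],[0,0,0],[0,0,0]], newtons=20)

```text
time: 25.25
tool_pos: [0.4714, -0.2226, 0.1156]
tcp_rot: [-0.166, 3.134, -0.0]
wrist_force: [-0.4, 0.4, -0.5]
width: 0.502
grip_force: 0.0
```

>>> apply_moves(fingers=[0.5,0.5,0.5,0.5,0.5,0.5,0.5], travel=[[0.05,0,-0.4],[0.1,0,-0.5],[0.1,0,-0.5],[0.1,0,-0.5],[0.1,0,-0.4],[0,0,-0.2],[0,0,0]], rotation=[[0,0,0],[0,0,0],[0,0,0],[0,0,0],[0,0,0],[0,0,0],[0,0,0]])

```text
time: 25.95
tool_pos: [0.4498, -0.2256, 0.2422]
tcp_rot: [-0.165, 3.13, -0.004]
wrist_force: [0.5, 0.8, 0.9]
width: 0.501
grip_force: 0.0
```

```bash
python3 - <<'E'
from h import *
s=read_state(); print(s["time"],s["tool_pos"],s["wrist_force"],s["width"])
c=read_camera("scene"); a=cv2.resize(c["image"][100:240,180:340,::-1],None,fx=3,fy=3)
c=read_camera("top"); b=cv2.resize(c["image"][180:320,270:430,::-1],None,fx=3,fy=3)
cv2.imwrite("pics/f1.png",np.vstack([a,b])[:,:][::1] if 0 else cv2.resize(np.hstack([a,b]),(800,350)))
E
```

```text
25.95 [ 0.44980696 -0.22559663  0.24224123] [0.46783673 0.75930288 0.86582881] 0.5006957301058106
```

View pics/f1.png

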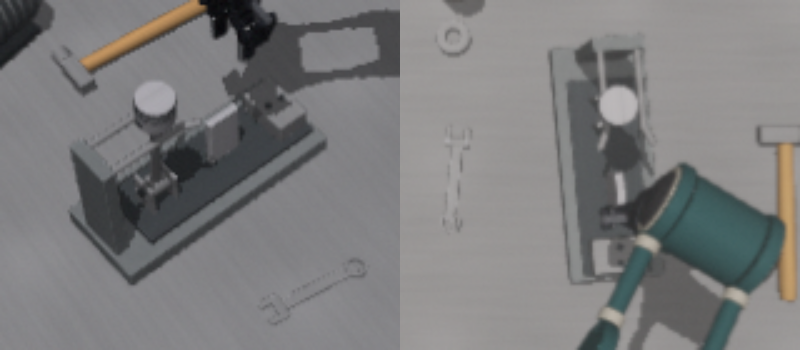

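The carrier sits flat on the bed. The rod is between the prongs (top-view piston at (618,105)) and the gripper is clear. I'll let it settle, then hand in.

>>> apply_moves(fingers=[0.5,0.5,0.5,0.5,0.5,0.5,0.5,0.5,0.5,0.5,0.5,0.5], travel=[[0,0,-0.3],[0,0,-0.3],[0,0,-0.1],[0,0,0],[0,0,0],[0,0,0],[0,0,0],[0,0,0],[0,0,0],[0,0,0],[0,0,0],[0,0,0]], rotation=[[0,0,0],[0,0,0],[0,0,0],[0,0,0],[0,0,0],[0,0,0],[0,0,0],[0,0,0],[0,0,0],[0,0,0],[0,0,0],[0,0,0]])

```text
time: 27.25
tool_pos: [0.4484, -0.2249, 0.2746]
tcp_rot: [-0.166, 3.134, -0.0]
wrist_force: [-0.8, -0.3, -0.3]
width: 0.499
grip_force: 0.0
```

>>> apply_moves(fingers=[0.5,0.5,0.5,0.5,0.5,0.5,0.5,0.5,0.5,0.5,0.5,0.5], travel=[[0,0,0],[0,0,0],[0,0,0],[0,0,0],[0,0,0],[0,0,0],[0,0,0],[0,0,0],[0,0,0],[0,0,0],[0,0,0],[0,0,0]], rotation=[[0,0,0],[0,0,0],[0,0,0],[0,0,0],[0,0,0],[0,0,0],[0,0,0],[0,0,0],[0,0,0],[0,0,0],[0,0,0],[0,0,0]])

```text
time: 28.45
tool_pos: [0.4484, -0.2249, 0.2746]
tcp_rot: [-0.166, 3.134, -0.0]
wrist_force: [0.8, -0.6, 0.4]
width: 0.502
grip_force: 0.0
```

```bash
python3 -c "
from workcell import *
print(read_state()['time']); print(finish_job())"
```

```text
28.45
the job is handed in; nothing more can be done
None
```

I handed the job in at 28.5 s with the carrier on the stand's bed, the rod between the prongs and the gripper clear; by camera estimate the rod stayed within 0.1 rad for about 5 s before the carry, but no verdict came back.

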